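Stand the toppled bench meter up and switch it on

TASK

The teal bench meter has toppled onto its back on the grey mat. Using a fingertip only, push the raised front end over so that the meter stands upright on its base again, about where it lies, without lifting it off the mat; once it stands still, gently press the yellow button on its top right down for about half a second and let go. Leave the beaker, the brass weight and the lamp holder where they are.

Things in the scene. Friction and masses are not known exactly. Their poses are not given: they have to be found in the camera images.
- meter: Loose teal bench meter, 0.45-0.8 kg. Upright: 150 mm deep (x), 110 wide (y), 95 high (z); origin at the centre of its flat underside, own z out of its top, own x to its rear. A 30 mm thick base slab carries a display face sloping from x -15, z 30 up to x 20, z 95 mm, then a flat top to the rear. At the start it lies on its rear face: own x points down, own z is level, origin 75 mm above the mat.
- heel (a point): Middle of the meter's lower rear edge (own x 75 mm, z 0), on the mat: the edge about which it tips. Pushed high on the ledge along own -z (1 to 3 N) it pivots here and, once tipped about 40 degrees, falls onto its base by itself, reaching 150 mm from this edge in the push direction.
- ledge (a point): Middle of the face to push on: the socket side of the bare 60 mm long front ledge (own x -45 mm, z 30 mm, face towards own +z). At the start the ledge sticks up as a 30 mm thick, 110 mm wide wall from 90 to 150 mm above the mat, this point at 120 mm; the space on its socket side is free above 95 mm.
- power (a joint): Travel of the yellow button on the meter: 0 m out, 0.006 m fully down; springs back; about 4 N takes it fully down.
- power_top (a point): Centre of the yellow button's top (28 mm across). The button stands on the meter's flat top in a 12 mm high black housing 44 mm across, its top 22 mm above the meter's flat top, on the middle line, 27.5 mm in front of the rear edge, and is pressed along the meter's own -z; it points up once the meter stands.
- mat: Grey bench mat, 460 x 440 mm, 3 mm thick, fixed; origin at the centre of its underside, on the bench.
- beaker: Small glass beaker standing on the mat, 60 mm across, 75 mm high; origin under its centre. Bystander.
- weight: Brass laboratory weight with a knob, 48 mm across, 64 mm high, standing on the mat; origin under its centre. Bystander.
- lamp: White 60 x 60 mm lamp holder with a small amber bulb, 55 mm high, on the mat; origin under its centre. Bystander.
Things that resemble listed ones, but are neither listed nor needed, are in the scene too. There is more than one size of the meter; the job needs the largest.

How it is judged:
By the outcome, as a careful person would: the job done as asked, in the order asked, and still so for the second after the job is handed in, with the robot touching nothing.
It also fails if it takes over 54 s, if anything falls off the work surface, if the arm or the gripper's body presses on something with over 40 N, if the wrist force passes 120 N, or if a joint passes its speed limit or range.

ROBOT

A 7-joint arm with a two-finger parallel gripper is mounted at the origin on the work surface. World frame = base frame: x ahead of the robot, y to its left, z up, the work surface at z = 0. Lengths are in m, angles in degrees, forces in N, time in s.
With the tool pointing down it reaches from about 0.425 to 0.875 m from the base axis. Payload 9.9 kg.
Tool frame: the origin (TCP) lies at the very end of the fingers, on their centre line; the grasp point (between the pads) lies behind it (robot.tcp_to_grasp is the y of the grasp point in the tool frame, in m); y points along the fingers, x is the direction in which the jaws open and shut, and the axes are right-handed (so a half turn about y gives the same grasp; the last joint's range is limited). The gripper opens to 85 mm and grips with 20 to 120 N. Pads are 22 mm wide; open, the fingers measure 114 mm over their backs; the gripper's body (76 mm by 85 mm) begins 54 mm behind the grasp point. The pads swing forward as they close: fully open they stand 13 mm farther back than shut.
Start: joints at [61.891, 32.985, 1.427, 82.34, -0.859, 64.687, -3.237], TCP at [0.267, -0.62, 0.231] pointing down, gripper open.
Joint ranges: [-157.87, 157.87], [-19.46, 123.44], [-87.15, 90], [11.01, 140.99], [-62.26, 242.26], [9.8, 113.94], [-161.44, 161.44]. Speed limits (degrees/s): [127.2, 127.2, 172.46, 172.46, 180, 180, 180].

INTERFACE

Orientations are given as a 3x3 rotation matrix whose columns are the frame's x, y, z axes.
In Python, from station import robot gives the robot as it stands.
- The arm moves only by the shell command python3 -m jog 'ROWS' [FORCE]. ROWS is JSON, one flat list of numbers, 5 for each row, row after row: the opening, from -1 (shut) to 1 (fully open), then the shift along the tool's x, y, z each as a share of 0.2 m, from -1 to 1, then the turn about the tool's y as a share of 45 degrees, from -1 to 1. In form: [fingers, dx, dy, dz, twist, fingers, dx, dy, dz, twist, ...]. A call has 1 to 12 rows; each row shifts and turns the commanded pose from where the row before left it, along the tool's axes as they then stand; what a row does not reach is not made up. A row lasts 1/8 s, in which the tool goes at most 62.5 mm and 10.7 degrees, less where a joint would pass 70% of its speed; a pose out of reach is approached as far as the arm can. A call with a number of a shift or a turn outside -1 to 1 is refused whole. A call with a gripper value outside its range is refused whole. The fingers move at their own pace and stop on an object; FORCE is the grip in N (left out, the last holds). Time passes only in rows, so rows that do not move let the fingers close. It gives the time, the measured TCP pose, the force and the opening at its end, in the units of the state.
- robot.read_state(): the state, without advancing time (a new reading comes with each control period).
- robot.capture(name): name is "side" or "top"; returns the picture (420x560x3 uint8, red, green, blue); there is no depth.
- robot.camera_params(name): a dict with "camera_matrix" (3x3 intrinsics, pixels), "dist_coeffs" ([k1, k2, p1, p2, k3] as OpenCV has them; the pictures are not rectified), "camera_from_world" (4x4, takes a point from world to camera coordinates). Camera axes: x right, y down, z forward; pixel columns grow to the right and rows downward; lengths in m; the calibration is good to about 2 mm. A picture is of the moment at which its call begins. camera_params takes no time and is no camera call.
- robot.close_job(): hands the job in, once; it reports no verdict.
Trained networks look in the newest picture that a camera, given by its name, has taken for a name from the list of things; names that differ only in an ending like _2 or _b are one class to them, and where a whole thing is asked for, a point or a joint stands for the part that bears it (a point fixed in the world has none). Each returns a list of dicts, best first, with "conf" (0 to 1); they miss things now and then, are a little off and sometimes report something else, mostly with a low value. They report only what shows in the picture. A call takes as long as a camera call. They do not tell look-alikes from the thing itself.
- robot.masks_of(camera, query): "region" (420x560 bool, what is visible of it).
- robot.spot_point(camera, query): "position" ([x, y, z] in m, in the coordinates of the camera as it stood for that picture, good to about 4 mm: a listed point, or the origin of a listed thing).
The state is a dict: "clock": time; "joint_pos": joint angles; "joint_velocities": joint speeds; "joint_efforts": joint torques, N m; "eef_pos": TCP position; "tcp_rot": TCP orientation; "wrist_force": force on the tool from outside, world axes, zero at the start; "ft_torque": the same for the moment, N m; "opening": opening from 0.0 (shut) to 1.0 (fully open).
Only numpy, scipy, OpenCV 4.12 (cv2) and the standard library are available. Lean on these libraries where they do the work, as an engineer would, in place of code of your own. Each camera call takes 0.05 s, during which the arm holds its last target.

## Working session

There is one attempt and no reset: what is moved stays moved. The work goes in short steps, Python scripts to look and compute and a shell command to move; the robot and the scene stay as the last step left them, time stands still between calls to the robot, and variables do not carry over. Pictures are saved under pics/ and viewed, and the job is handed in when it is done.

```bash
mkdir -p pics; ls; python3 - <<'E'
from station import robot
import cv2
s=robot.read_state(); print(s['clock'],s['eef_pos'],s['tcp_rot'],s['opening'],robot.tcp_to_grasp)
for c in ('side','top'):
    im=robot.capture(c); cv2.imwrite(f'pics/{c}0.png',im[:,:,::-1])
    p=robot.camera_params(c); print(c,p)
    for q in ('meter','heel','ledge','power_top','mat','beaker','weight','lamp'):
        import numpy as np
        T=np.linalg.inv(p['camera_from_world'])
        for d in robot.spot_point(c,q):
            P=np.array(d['position']); w=T[:3,:3]@P+T[:3,3]
            u=cv2.projectPoints(P.reshape(1,3),np.zeros(3),np.zeros(3),np.array(p['camera_matrix']),np.array(p['dist_coeffs']))[0].ravel()
            print(c,q,round(d['conf'],2),w.round(3),u.round(0))
E
```

```text
pics
0.0 [ 0.26691058 -0.61947097  0.23045504] [[ 3.95693773e-01 -7.10285770e-04  9.18382237e-01]
 [-9.18380956e-01  1.53440474e-03  3.95694408e-01]
 [-1.69022616e-03 -9.99998571e-01 -4.51585247e-05]] 0.9996832442799234 -0.0187
side {'camera_matrix': array([[525.9607417 ,   0.        , 281.73940717],
       [  0.        , 525.9607417 , 205.03012138],
       [  0.        ,   0.        ,   1.        ]]), 'dist_coeffs': array([-0.14953187,  0.        ,  0.        ,  0.        ,  0.        ]), 'camera_from_world': array([[-0.70522884, -0.70895068,  0.00641975,  0.44397844],
       [-0.50806635,  0.49904217, -0.70201531,  0.32299699],
       [ 0.49449051, -0.4983431 , -0.71213292,  1.11107431],
       [ 0.        ,  0.        ,  0.        ,  1.        ]])}
side meter 0.86 [0.578 0.394 0.052] [173. 290.]
side meter 0.67 [0.637 0.031 0.076] [272. 190.]
side meter 0.59 [0.783 0.371 0.052] [131. 235.]
side heel 0.93 [ 0.577  0.396 -0.   ] [176. 304.]
side heel 0.91 [ 0.78   0.368 -0.002] [137. 249.]
side heel 0.73 [ 0.637  0.03  -0.001] [272. 210.]
side ledge 0.88 [0.759 0.361 0.084] [137. 23
[... 1052 characters left out ...]
 0.031 0.079] [313. 181.]
top meter 0.67 [0.779 0.37  0.055] [159. 119.]
top heel 0.98 [ 0.582  0.394 -0.003] [150. 212.]
top heel 0.68 [0.641 0.028 0.002] [312. 188.]
top heel 0.66 [ 0.783  0.368 -0.003] [168. 128.]
top ledge 0.87 [0.566 0.375 0.09 ] [144. 211.]
top ledge 0.81 [0.758 0.361 0.089] [158. 122.]
top ledge 0.62 [0.669 0.049 0.128] [306. 158.]
top power_top 0.58 [0.534 0.327 0.025] [174. 231.]
top power_top 0.52 [0.703 0.343 0.018] [173. 158.]
top mat 0.72 [ 0.579  0.013 -0.   ] [319. 215.]
top mat 0.36 [0.667 0.047 0.126] [307. 159.]
top beaker 0.95 [ 0.421 -0.099  0.004] [371. 288.]
top weight 0.58 [ 0.662 -0.125  0.004] [380. 180.]
top lamp 0.95 [0.513 0.18  0.005] [243. 243.]
```

View pics/side0.png

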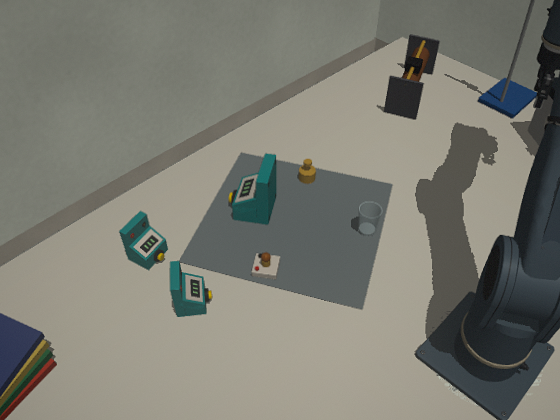

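View pics/top0.png

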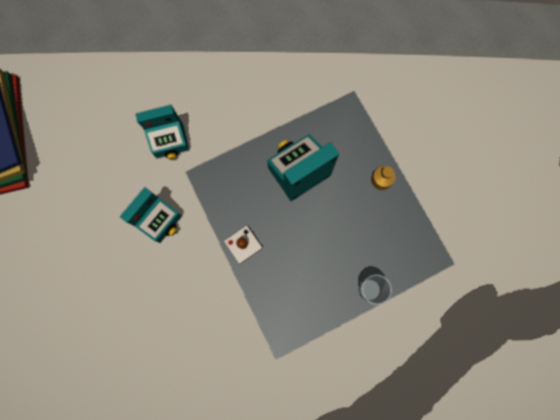

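```bash
python3 - <<'E'
import cv2
a=cv2.imread('pics/side0.png')[110:260,180:400]; b=cv2.imread('pics/top0.png')[110:260,200:420]
import numpy as np
cv2.imwrite('pics/crop0.png',cv2.resize(np.vstack([a,b]),None,fx=2,fy=2,interpolation=cv2.INTER_CUBIC))
E
```

```text
(no output)
```

View pics/crop0.png

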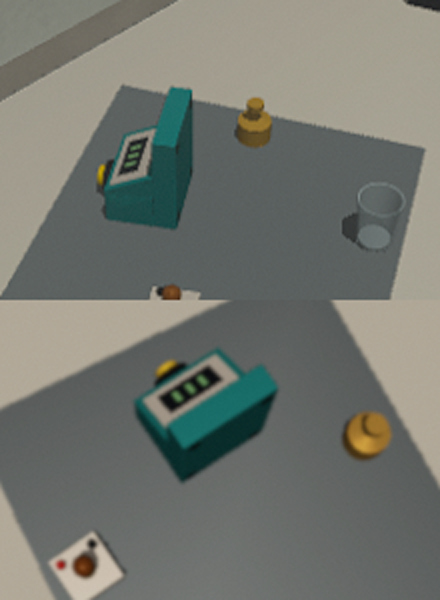

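The meters are at side pixels (272,190) on the mat, and (173,290) and (131,235) off it. The one on the mat is the target: its ledge is at about 125 mm, against about 87 mm for the others, and the crop shows the yellow button on its far side. Next I'll refine its pose by fitting it to the masks, and check the tall objects near my path.

```bash
cat > h.py <<'E'
import numpy as np,cv2
from scipy.optimize import minimize
from station import robot
def proj(c,W):
    p=robot.camera_params(c); T=p['camera_from_world']
    return cv2.projectPoints(np.asarray(W,float).reshape(-1,3),cv2.Rodrigues(T[:3,:3])[0],T[:3,3],p['camera_matrix'],p['dist_coeffs'])[0].reshape(-1,2)
def ray(c,uv,z):
    p=robot.camera_params(c); T=np.linalg.inv(p['camera_from_world'])
    n=cv2.undistortPoints(np.array([[uv]],float),p['camera_matrix'],p['dist_coeffs']).ravel()
    d=T[:3,:3]@np.array([n[0],n[1],1]); o=T[:3,3]; return o+d*(z-o[2])/d[2]
PR=np.array([[75,0],[-75,0],[-75,30],[-15,30],[20,95],[75,95]])/1000.
def verts(x,y,yaw,up):
    # x,y: heel ; yaw: direction of own +z (lying) ; up -> own x = that direction
    e=np.array([np.cos(yaw),np.sin(yaw),0]); l=np.array([-e[1],e[0],0]); k=np.array([0,0,1.])
    h=np.array([x,y,.003]); out=[]
    for s in(-.055,.055):
        for a,b in PR:
            out.append(h+l*s+((a-.075)*e+b*k if up else (.075-a)*k+b*e))
    return np.array(out)
def faces():
    n=6; f=[list(range(6)),list(range(6,12))]+[[i,(i+1)%n,(i+1)%n+n,i+n] for i in range(n)]
    return f
def sil(c,V):
    m=np.zeros((420*4,560*4),np.uint8); P=(proj(c,V)*4).round().astype(np.int32)
    for f in faces():
        cv2.fillPoly(m,[P[f]],255)
    return cv2.resize(m,(560,420),interpolation=cv2.INTER_AREA)/255.
def teal(c,im,V0):
    hsv=cv2.cvtColor(im,cv2.COLOR_RGB2HSV)
    return hsv
def fit(cams,x0,up,masks):
    def cost(q):
        return sum(np.abs(sil(c,verts(q[0],q[1],q[2],up))-masks[c]).sum() for c in cams)
    r=minimize(cost,x0,method='Nelder-Mead',options=dict(initial_simplex=np.array([x0]+[np.array(x0)+d for d in np.diag([.006,.006,.08])]),xatol=1e-4,fatol=1))
    return r.x,r.fun
def overlay(c,im,V,name,box):
    im=cv2.resize(im[:,:,::-1],None,fx=3,fy=3); P=(proj(c,V)*3).round().astype(np.int32)
    for f in faces(): cv2.polylines(im,[P[f]],True,(0,0,255),1)
    a,b,cc,d=box; cv2.imwrite(name,im[b*3:d*3,a*3:cc*3])
E
python3 - <<'E'
from h import *
ims={};masks={}
near={'side':(255,190),'top':(305,168)}
for c in('side','top'):
    ims[c]=robot.capture(c)
    best=None
    for d in robot.masks_of(c,'meter'):
        r=d['region']; ys,xs=np.nonzero(r); print(c,d['conf'],xs.mean(),ys.mean(),r.sum())
        if np.hypot(xs.mean()-near[c][0],ys.mean()-near[c][1])<20 and best is None: best=r
    masks[c]=best.astype(float)
for cams in(['side'],['top'],['side','top']):
    q,f=fit(cams,[.639,.029,np.radians(35)],False,masks); print(cams,q[:2],np.degrees(q[2]),f)
overlay('side',ims['side'],verts(*q,False),'pics/ovs.png',(200,130,320,240))
overlay('top',ims['top'],verts(*q,False),'pics/ovt.png',(240,110,360,220))
np.save('q.npy',q)
for uv in((390,113),(507,97),(545,95),(430,70)): print(uv,ray('side',uv,0))
E
```

```text
side 0.87 187.5975029726516 291.62604042806186 1682
side 0.62 255.55720053835802 194.29923732615524 2229
side 0.56 142.79389752446747 241.09729418537708 1737
top 0.77 151.61899897854954 215.90245148110316 1958
top 0.75 301.5098174302446 164.6651739579745 2903
['side'] [0.63411192 0.03224539] 34.8105892347108 134.6705882352941
['top'] [0.63986544 0.03210043] 33.63988858114969 180.88627450980394
['side', 'top'] [0.63836676 0.03295181] 32.93658276830943 470.0431372549019
(390, 113) [ 0.68509918 -0.56338463  0.        ]
(507, 97) [ 0.45264296 -0.96109631  0.        ]
(545, 95) [ 0.35842674 -1.08913979  0.        ]
(430, 70) [ 0.74734551 -0.90261385  0.        ]
```

```bash
cd pics; python3 -c "
import cv2,numpy as np
cv2.imwrite('ov.png',np.hstack([cv2.imread('ovs.png'),cv2.imread('ovt.png')]))"
```

```text
(no output)
```

View pics/ov.png

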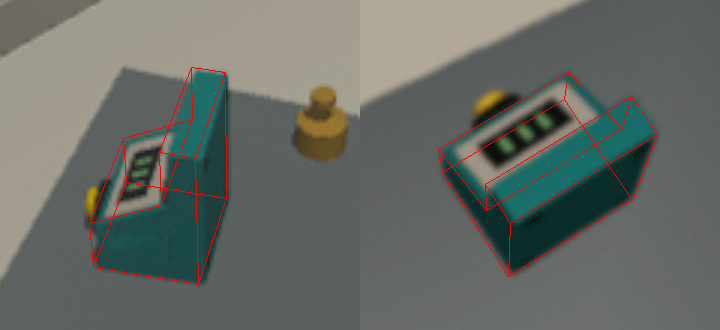

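Overlay: the fitted outline matches the meter in both views to within a few mm. The heel is at about (0.638, 0.032) and own +z has a yaw of about 34°. I'll move the shut fingers above the socket side.

```bash
python3 -m jog '[-1,0,0,0,-0.238,-1,-0.08,0,0.18,0,-1,-0.08,0,0.18,0,-1,-0.08,0,0.18,0,-1,-0.08,0,0.18,0,-1,-0.08,0,0.18,0,-1,-0.08,0,0.18,0,-1,-0.08,0,0.18,0,-1,-0.08,0,0.18,0,-1,-0.08,0,0.18,0,-1,-0.08,0,0.18,0,-1,-0.08,0,0.18,0]' 20
cat >> h.py <<'E'
def delta(t,yaw=np.radians(34)):
    s=robot.read_state(); d=s['tcp_rot'].T@(np.array(t)-s['eef_pos']); R=s['tcp_rot']
    print('clock',s['clock'],'pos',s['eef_pos'].round(4),'zyaw',np.degrees(np.arctan2(R[1,2],R[0,2])).round(2),'share',(d/.2).round(3),'F',s['wrist_force'].round(2))
E
python3 -c "
from h import *
delta([.700,.074,.231])"
```

```text
clock: 2.6
eef_pos: [0.4975, -0.2514, 0.2315]
tcp_rot: [[0.559, 0.0, 0.829], [-0.829, -0.0, 0.559], [0.0, -1.0, 0.0]]
wrist_force: [0.7, -1.1, 0.5]
opening: -0.001
clock 2.6 pos [ 0.4975 -0.2514  0.2315] zyaw 34.01 share [-0.782  0.003  1.749] F [ 0.68 -1.14  0.49]
```

```bash
python3 -m jog '[-1,-0.08,0,0.18,0,-1,-0.08,0,0.18,0,-1,-0.08,0,0.18,0,-1,-0.08,0,0.18,0,-1,-0.08,0,0.18,0,-1,-0.08,0,0.18,0,-1,-0.08,0,0.18,0,-1,-0.08,0,0.18,0,-1,-0.08,0,0.18,0,-1,-0.06,0,0.13,0,-1,0,0,0,0,-1,0,0,0,0]'
python3 -c "
from h import *
delta([.700,.074,.121])
c=robot.capture('side');cv2.imwrite('pics/a1.png',cv2.resize(c[120:260,180:380,::-1],None,fx=3,fy=3))"
```

```text
clock: 4.1
eef_pos: [0.6994, 0.0716, 0.2311]
tcp_rot: [[0.559, -0.0, 0.829], [-0.829, -0.001, 0.559], [0.0, -1.0, -0.001]]
wrist_force: [0.5, -0.2, -0.1]
opening: -0.0
clock 4.1 pos [0.6994 0.0716 0.2311] zyaw 33.99 share [-0.008  0.551  0.01 ] F [ 0.47 -0.19 -0.1 ]
```

View pics/a1.png

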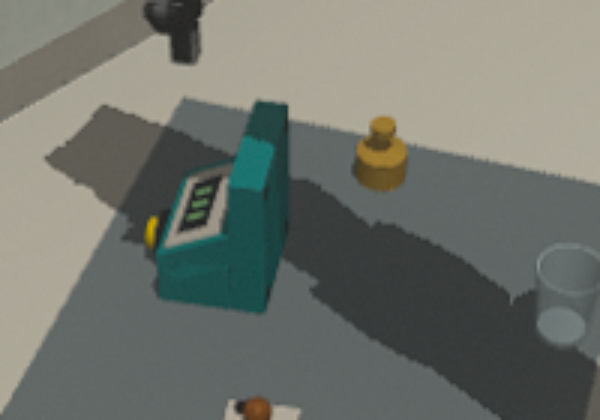

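Picture: the shut fingers at crop (185,50) are above the button side of the meter, clear of the ledge. Lowering now.

```bash
python3 -m jog '[-1,0,0.14,0,0,-1,0,0.14,0,0,-1,0,0.14,0,0,-1,-0.008,0.12,0,0,-1,0,0,0,0,-1,0,0,0,0]'
python3 -c "
from h import *
delta([.638,.032,.121])
c=robot.capture('side');cv2.imwrite('pics/a2.png',cv2.resize(c[120:260,180:380,::-1],None,fx=3,fy=3))"
```

```text
clock: 4.9
eef_pos: [0.6993, 0.0731, 0.1246]
tcp_rot: [[0.559, 0.001, 0.829], [-0.829, -0.0, 0.559], [0.001, -1.0, 0.001]]
wrist_force: [-0.4, -0.1, -0.5]
opening: 0.002
clock 4.9 pos [0.6993 0.0731 0.1246] zyaw 33.96 share [-0.001  0.018 -0.369] F [-0.4  -0.14 -0.48]
```

View pics/a2.png

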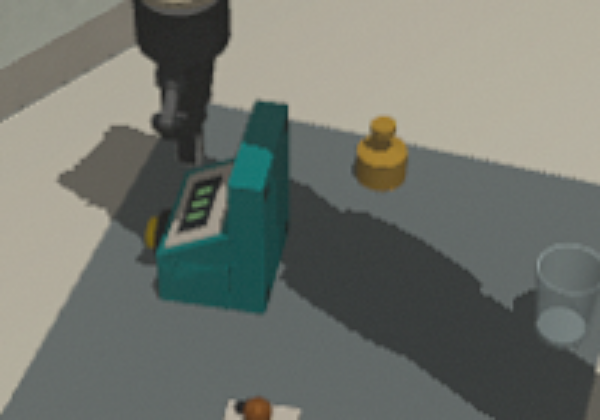

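The fingertip is behind the ledge at crop (190,160). Pushing along −tool z.

```bash
python3 -m jog '[-1,0,0.015,-0.05,0,-1,0,0,-0.05,0,-1,0,0,-0.03,0,-1,0,0,-0.03,0,-1,0,0,-0.03,0,-1,0,0,-0.03,0,-1,0,0,-0.03,0]'
python3 -c "
from h import *
delta([.638,.032,.121])
c=robot.capture('side');cv2.imwrite('pics/a3.png',cv2.resize(c[120:260,180:380,::-1],None,fx=3,fy=3))"
```

```text
clock: 5.82
eef_pos: [0.6574, 0.046, 0.1205]
tcp_rot: [[0.56, 0.001, 0.829], [-0.829, 0.0, 0.56], [0.0, -1.0, 0.001]]
wrist_force: [1.4, 0.6, 3.0]
opening: -0.0
clock 5.825 pos [0.6574 0.046  0.1205] zyaw 34.02 share [ 0.004 -0.002 -0.119] F [1.41 0.56 2.98]
```

View pics/a3.png

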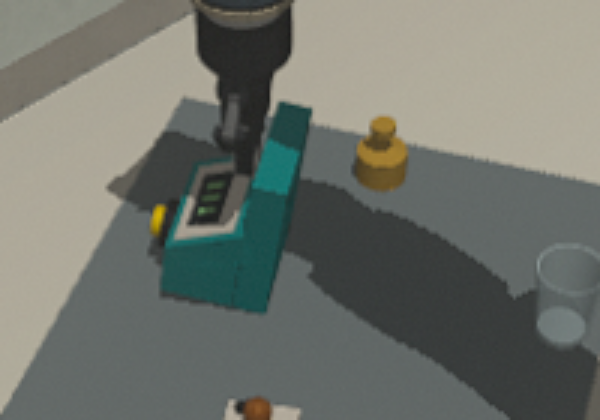

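The meter tips about its heel with 1.5 N horizontal. Continuing.

```bash
python3 -m jog '[-1,0,0,-0.03,0,-1,0,0,-0.03,0,-1,0,0,-0.03,0,-1,0,0,-0.03,0,-1,0,0,-0.03,0,-1,0,0,-0.03,0,-1,0,0,-0.03,0,-1,0,0,-0.03,0]'
python3 -c "
from h import *
delta([.638,.032,.121])
c=robot.capture('side');cv2.imwrite('pics/a4.png',cv2.resize(c[120:260,180:380,::-1],None,fx=3,fy=3))"
```

```text
clock: 6.88
eef_pos: [0.6171, 0.0188, 0.1203]
tcp_rot: [[0.559, -0.0, 0.829], [-0.829, -0.0, 0.559], [-0.0, -1.0, -0.0]]
wrist_force: [0.3, 0.9, 0.5]
opening: 0.0
clock 6.875 pos [0.6171 0.0188 0.1203] zyaw 34.02 share [ 0.004 -0.004  0.123] F [0.34 0.92 0.54]
```

View pics/a4.png

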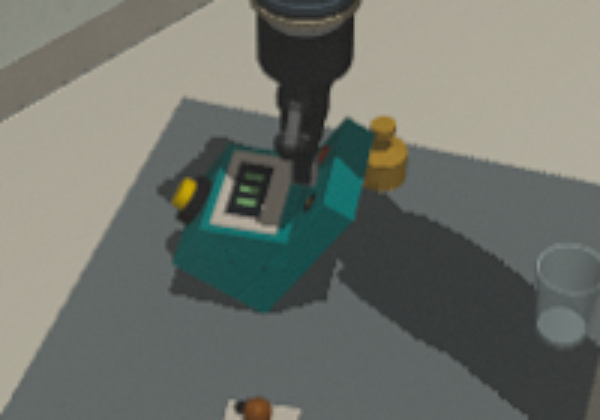

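```bash
python3 -m jog '[-1,0,0,-0.03,0,-1,0,0,-0.03,0,-1,0,0,-0.03,0,-1,0,0,-0.03,0]'
python3 -c "
from h import *
delta([.638,.032,.121])
c=robot.capture('side');cv2.imwrite('pics/a5.png',cv2.resize(c[120:260,180:380,::-1],None,fx=3,fy=3))"
```

```text
clock: 7.42
eef_pos: [0.5972, 0.0054, 0.1203]
tcp_rot: [[0.559, -0.0, 0.829], [-0.829, -0.0, 0.559], [-0.0, -1.0, -0.0]]
wrist_force: [-0.2, 0.4, -0.4]
opening: -0.002
clock 7.425 pos [0.5972 0.0054 0.1203] zyaw 34.01 share [ 0.004 -0.004  0.244] F [-0.22  0.43 -0.37]
```

View pics/a5.png

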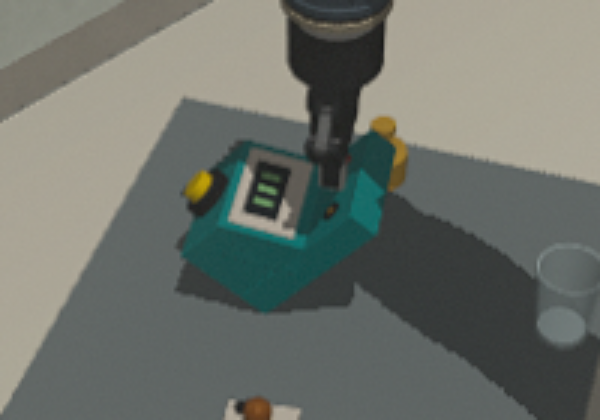

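```bash
python3 -m jog '[-1,0,0,-0.03,0,-1,0,0,-0.03,0,-1,0,0,0,0,-1,0,0,0,0]'
python3 -c "
from h import *
delta([.638,.032,.121])
c=robot.capture('side');cv2.imwrite('pics/a6.png',cv2.resize(c[120:260,180:380,::-1],None,fx=3,fy=3))"
```

```text
clock: 7.98
eef_pos: [0.5878, -0.001, 0.1204]
tcp_rot: [[0.559, 0.0, 0.829], [-0.829, 0.0, 0.559], [0.0, -1.0, 0.0]]
wrist_force: [0.6, -0.1, 0.6]
opening: -0.003
clock 7.975 pos [ 0.5878 -0.001   0.1204] zyaw 34.02 share [ 0.004 -0.003  0.3  ] F [ 0.64 -0.06  0.6 ]
```

View pics/a6.png

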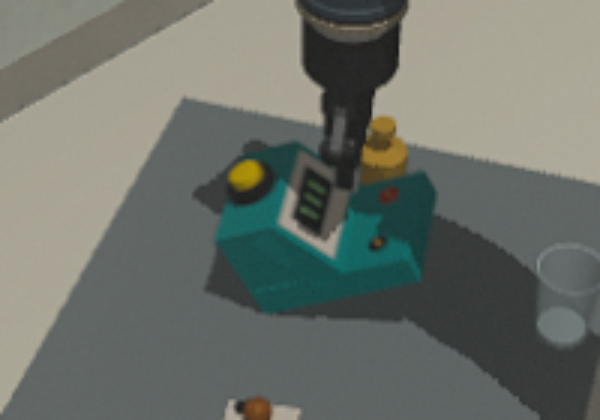

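It is now past balance and falling by itself. I'll wait, then raise the finger clear.

```bash
python3 -m jog '[-1,0,0,0,0,-1,0,0,0,0,-1,0,0,0,0,-1,0,0,0,0,-1,0,-0.15,0,0,-1,0,-0.15,0,0,-1,0,-0.15,0,0,-1,0,0,-0.2,0,-1,0,0,-0.2,0,-1,0,0,-0.2,0,-1,0,0,-0.2,0,-1,0,0,0,0]'
python3 - <<'E'
from h import *
delta([.638,.032,.2])
ims={c:robot.capture(c) for c in('side','top')}
for c in ims: cv2.imwrite(f'pics/b_{c}.png',ims[c][:,:,::-1])
for c in ims:
    p=robot.camera_params(c);T=np.linalg.inv(p['camera_from_world'])
    for qn in('heel','power_top','meter','beaker','weight','lamp'):
        for d in robot.spot_point(c,qn):
            w=T[:3,:3]@np.array(d['position'])+T[:3,3]; print(c,qn,round(d['conf'],2),w.round(3))
E
```

```text
clock: 9.52
eef_pos: [0.4527, -0.0924, 0.2105]
tcp_rot: [[0.557, -0.001, 0.831], [-0.831, -0.001, 0.557], [0.0, -1.0, -0.001]]
wrist_force: [0.6, -0.2, -0.1]
opening: 0.004
clock 9.525 pos [ 0.4527 -0.0924  0.2105] zyaw 33.82 share [-1.000e-03  5.100e-02  1.116e+00] F [ 0.59 -0.24 -0.12]
side heel 0.94 [0.581 0.397 0.002]
side heel 0.9 [ 0.779  0.369 -0.001]
side power_top 0.62 [0.699 0.345 0.023]
side power_top 0.45 [0.607 0.014 0.117]
side power_top 0.39 [0.534 0.33  0.017]
side meter 0.66 [0.78  0.367 0.054]
side meter 0.6 [ 0.573 -0.012  0.002]
side meter 0.6 [0.58  0.395 0.055]
side beaker 0.67 [ 0.414 -0.096 -0.001]
side weight 0.76 [ 0.658 -0.131 -0.001]
side lamp 0.6 [0.507 0.18  0.006]
top heel 0.88 [ 0.782  0.369 -0.001]
top heel 0.72 [0.583 0.394 0.   ]
top heel 0.54 [0.612 0.01  0.12 ]
top power_top 0.57 [0.533 0.329 0.025]
top power_top 0.5 [0.611 0.009 0.118]
top power_top 0.36 [0.703 0.34  0.02 ]
top meter 0.83 [ 0.57  -0.014  0.001]
top meter 0.76 [0.784 0.373 0.058]
top meter 0.75 [0.579 0.395 0.053]
top meter 0.28 [0.614 0.009 0.12 ]
top beaker 0.89 [ 0.418 -0.098  0.004]
top weight 0.56 [ 0.663 -0.126  0.004]
top lamp 0.73 [0.513 0.178 0.006]
```

View pics/b_side.png

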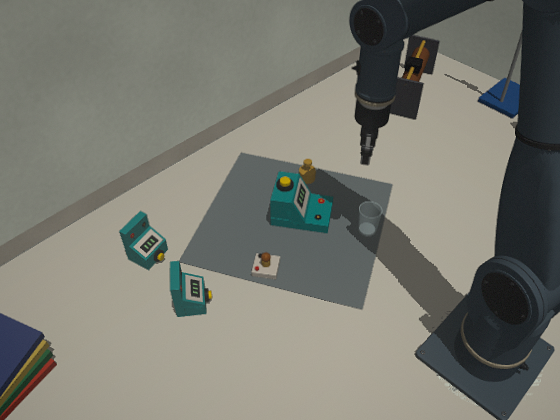

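View pics/b_top.png

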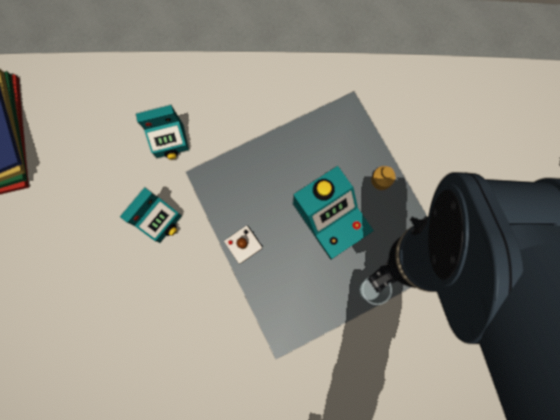

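The meter is standing upright: its body is at side (300,205) and the yellow button at side (285,182) and top (324,188). The bystanders haven't moved. I'll pinpoint the button from its yellow blob.

```bash
python3 - <<'E'
from h import *
for c,b in(('side',(265,165,305,200)),('top',(300,165,350,210))):
    im=cv2.imread(f'pics/b_{c}.png'); hsv=cv2.cvtColor(im,cv2.COLOR_BGR2HSV)
    m=((abs(hsv[...,0].astype(int)-26)<6)&(hsv[...,1]>150)&(hsv[...,2]>150))
    k=np.zeros_like(m);x0,y0,x1,y1=b;k[y0:y1,x0:x1]=1;m&=k
    ys,xs=np.nonzero(m);print(c,m.sum(),xs.mean(),ys.mean(),xs.min(),xs.max(),ys.min(),ys.max(), ray(c,(xs.mean(),ys.mean()),.119))
    th=np.linspace(0,6.28,60)
    for x,y in((.611,.0115),):
        P=proj(c,np.c_[x+.014*np.cos(th),y+.014*np.sin(th),0*th+.120]);print('pred',P.min(0),P.max(0))
E
python3 -c "
from h import *
delta([.611,.012,.165])"
```

```text
side 60 285.85 179.53333333333333 280 304 171 183 [0.60661458 0.00931988 0.119     ]
pred [278.44511237 175.07061178] [289.57300717 182.60331505]
top 149 323.758389261745 187.6979865771812 317 330 181 194 [0.61198407 0.01303412 0.119     ]
pred [317.43222987 181.1480613 ] [331.74646858 195.03549642]
clock 10.225 pos [ 0.4551 -0.0905  0.2102] zyaw 34.03 share [0.011 0.226 0.933] F [-0.15 -0.07  0.94]
```

```bash
python3 -m jog '[-1,0.01,0,0.155,0,-1,0,0,0.155,0,-1,0,0,0.155,0,-1,0,0,0.155,0,-1,0,0,0.155,0,-1,0,0,0.155,0,-1,0,0,0,0,-1,0,0.15,0,0,-1,0,0.15,0,0,-1,0,0.07,0,0,-1,0,0,0,0,-1,0,0,0,0]'
python3 - <<'E'
from h import *
delta([.611,.012,.120])
c=robot.capture('side');cv2.imwrite('pics/c1.png',cv2.resize(c[120:260,220:380,::-1],None,fx=4,fy=4))
E
```

```text
clock: 11.72
eef_pos: [0.611, 0.0117, 0.1374]
tcp_rot: [[0.559, 0.002, 0.829], [-0.829, 0.0, 0.559], [0.001, -1.0, 0.001]]
wrist_force: [0.0, -1.0, 0.2]
opening: -0.001
clock 11.725 pos [0.611  0.0117 0.1374] zyaw 34.01 share [-0.001  0.087  0.001] F [ 0.02 -1.    0.18]
```

View pics/c1.png

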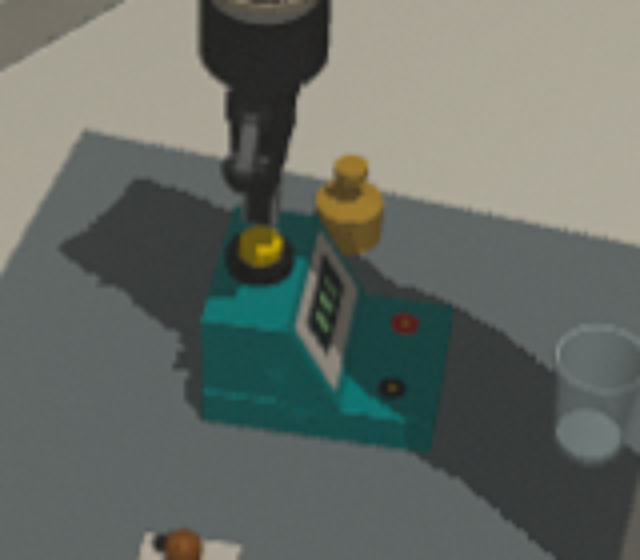

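The finger is right above the button (crop (262,240)). I'll approach to just above its top at z = 0.120, then press slowly.

```bash
python3 -m jog '[-1,0,0.04,0,0,-1,0,0.03,0,0,-1,0,0,0,0,-1,0,0,0,0]'; python3 -m jog '[-1,0,0.01,0,0,-1,0,0.01,0,0,-1,0,0.01,0,0]'
```

```text
clock: 12.28
eef_pos: [0.6104, 0.0119, 0.1223]
tcp_rot: [[0.56, -0.0, 0.829], [-0.829, -0.0, 0.56], [-0.0, -1.0, -0.0]]
wrist_force: [0.8, -0.4, 0.2]
opening: 0.002
clock: 12.65
eef_pos: [0.6106, 0.0119, 0.1164]
tcp_rot: [[0.559, 0.001, 0.829], [-0.829, 0.0, 0.559], [0.0, -1.0, 0.0]]
wrist_force: [0.5, -0.2, 3.8]
opening: 0.001
```

```bash
python3 -m jog '[-1,0,0.012,0,0]'; python3 -m jog '[-1,0,0.002,0,0,-1,0,0,0,0]';python3 -m jog '[-1,0,0,0,0]'
```

```text
clock: 12.78
eef_pos: [0.6106, 0.0119, 0.1141]
tcp_rot: [[0.559, 0.001, 0.829], [-0.829, 0.0, 0.559], [0.0, -1.0, 0.001]]
wrist_force: [-2.0, -0.1, 9.8]
opening: 0.002
clock: 13.02
eef_pos: [0.6106, 0.0119, 0.1141]
tcp_rot: [[0.559, 0.001, 0.829], [-0.829, 0.0, 0.559], [0.0, -1.0, 0.001]]
wrist_force: [-2.1, -0.6, 7.7]
opening: -0.002
clock: 13.15
eef_pos: [0.6106, 0.0119, 0.1141]
tcp_rot: [[0.559, 0.001, 0.829], [-0.829, 0.0, 0.559], [0.0, -1.0, 0.001]]
wrist_force: [-1.7, -0.9, 8.1]
opening: 0.001
```

It has bottomed out at about 8 N. One more hold row, then release and back off.

```bash
python3 -m jog '[-1,0,0,0,0,-1,0,-0.03,0,0,-1,0,-0.06,0,0,-1,0,-0.15,0,0,-1,0,-0.2,0,0,-1,0,-0.1,0,0,-1,0,0,-0.2,0,-1,0,0,-0.2,0,-1,0,0,-0.2,0,-1,0,0,-0.2,0,-1,0,0,-0.2,0,-1,0,0,0,0]'
python3 - <<'E'
from h import *
for c in('side','top'):
    im=robot.capture(c);cv2.imwrite(f'pics/d_{c}.png',im[:,:,::-1])
    p=robot.camera_params(c);T=np.linalg.inv(p['camera_from_world'])
    for qn in('power_top','meter','beaker','weight','lamp'):
        for d in robot.spot_point(c,qn):
            w=T[:3,:3]@np.array(d['position'])+T[:3,3]; print(c,qn,round(d['conf'],2),w.round(3))
a=cv2.imread('pics/d_side.png')[130:290,200:400];b=cv2.imread('pics/d_top.png')[130:290,220:420]
cv2.imwrite('pics/d.png',cv2.resize(np.hstack([a,b]),None,fx=2,fy=2))
E
```

```text
clock: 14.65
eef_pos: [0.4421, -0.1018, 0.2221]
tcp_rot: [[0.556, -0.001, 0.831], [-0.831, -0.001, 0.556], [0.0, -1.0, -0.001]]
wrist_force: [1.6, 0.7, 0.2]
opening: -0.003
side power_top 0.54 [0.696 0.347 0.023]
side power_top 0.38 [0.53  0.331 0.019]
side meter 0.88 [0.78  0.368 0.052]
side meter 0.83 [ 0.57  -0.017  0.   ]
side meter 0.66 [0.579 0.394 0.056]
side meter 0.17 [0.505 0.18  0.007]
side beaker 0.87 [ 0.415 -0.096  0.001]
side weight 0.69 [ 0.656 -0.13   0.   ]
side lamp 0.89 [0.508 0.179 0.009]
side lamp 0.67 [ 0.568 -0.017  0.002]
top power_top 0.57 [0.613 0.012 0.121]
top power_top 0.56 [0.53  0.328 0.022]
top power_top 0.52 [0.703 0.341 0.019]
top meter 0.82 [0.58  0.394 0.057]
top meter 0.7 [0.783 0.373 0.056]
top meter 0.59 [ 0.568 -0.015  0.002]
top beaker 0.65 [ 0.419 -0.102  0.001]
top beaker 0.17 [ 0.662 -0.126  0.001]
top weight 0.85 [ 0.665 -0.125  0.002]
top lamp 0.59 [0.511 0.182 0.003]
```

View pics/d.png

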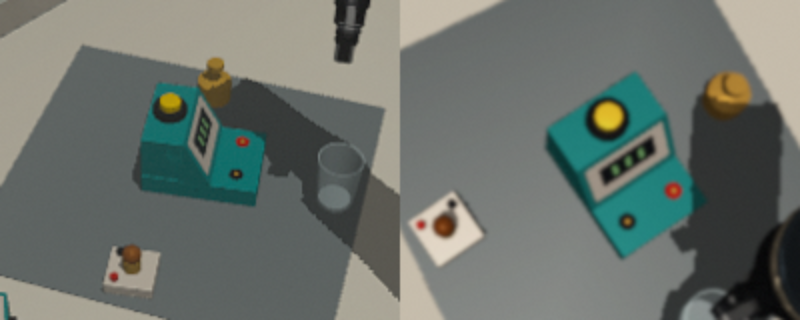

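Picture: the meter stands upright at crop (195,145), the button is out again at (170,103), and the lamp holder, weight and beaker are in place. The arm is clear, so I'm handing the job in.

```bash
python3 -c "
from station import robot
robot.close_job()"
```

```text
the job is handed in; nothing more can be done
```

The largest meter, the one on the mat, is standing upright on its base again. I pushed its ledge with the shut fingertips (about 1.5 N horizontally, 3 N vertically) until it fell onto its base by itself.

Once it stood still, I pressed the yellow button all the way down: 6 mm of travel, at about 8 N with a brief 9.8 N reading. I held it there for about half a second and let go. The 8 N is above the roughly 4 N needed, because the button was against its stop.

**Last checks:**
- **Meter:** it stands with its underside centre at about (0.569, -0.016). That is within about 4 mm of where it stood before the press.
- **Button:** it is back out, with the top camera putting its top at 0.121 m (about 0.120 m expected). The side-camera network missed the button in the last picture, but it shows there by eye.
- **Beaker, weight and lamp holder:** each is within about 4 mm of where it started, which is the measurement noise.
- **Robot:** it was clear of everything at hand-in, at about 15 s on the clock.

The side-camera network also labelled the meter as a lamp once; the picture shows that is wrong.

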